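Put the purple-capped sample jars away by size

TASK

The three purple-capped sample jars on the light pad have been inspected: put each one upright, fully down, into the yellow holder of its own size - the slim jar in the smallest well, the middle-sized jar in the middle one, the wide jar in the largest. Set them in rather than dropping them, and leave the blue-capped jars standing where they are on the pad.

Things in the scene. Friction and masses are not known exactly. Their poses are not given: they have to be found in the camera images.
- light_pad: Flat glowing white light pad with a thin aluminium rim, 290 x 380 mm, 12 mm high, fixed; the six jars stand on it at the start. Origin: centre of its underside, so its top is 12 mm above the origin; z up.
- purple_small: Slim round sample jar (small size) with a purple cap: straight cylinder, 26 mm in diameter over its full height of 80 mm (pale body, the top 16 mm is the cap). Loose, upright at the start. Origin: centre of its underside, z up along the jar. To be put into a holder.
- purple_medium: Middle-sized round sample jar (medium size) with a purple cap: straight cylinder, 43 mm in diameter over its full height of 80 mm (pale body, the top 16 mm is the cap). Loose, upright at the start. Origin: centre of its underside, z up along the jar. To be put into a holder.
- purple_large: Wide round sample jar (large size) with a purple cap: straight cylinder, 60 mm in diameter over its full height of 70 mm (pale body, the top 16 mm is the cap). Loose, upright at the start. Origin: centre of its underside, z up along the jar. To be put into a holder.
- blue_small: Slim round sample jar (small size) with a blue cap: straight cylinder, 26 mm in diameter over its full height of 80 mm (pale body, the top 16 mm is the cap). Loose, upright at the start. Origin: centre of its underside, z up along the jar. To be left where it stands.
- blue_medium: Middle-sized round sample jar (medium size) with a blue cap: straight cylinder, 43 mm in diameter over its full height of 80 mm (pale body, the top 16 mm is the cap). Loose, upright at the start. Origin: centre of its underside, z up along the jar. To be left where it stands.
- blue_large: Wide round sample jar (large size) with a blue cap: straight cylinder, 60 mm in diameter over its full height of 70 mm (pale body, the top 16 mm is the cap). Loose, upright at the start. Origin: centre of its underside, z up along the jar. To be left where it stands.
- holder_small: Holder for the small jar: square yellow block, 56 x 56 mm, 25 mm high, fixed to the bench, with one round blind well in its middle, 42 mm in diameter and 20 mm deep (well floor 5 mm above the underside). Origin: centre of its underside, on the axis of the well; z up, x and y along its sides.
- holder_medium: Holder for the medium jar: square yellow block, 73 x 73 mm, 25 mm high, fixed to the bench, with one round blind well in its middle, 59 mm in diameter and 20 mm deep (well floor 5 mm above the underside). Origin: centre of its underside, on the axis of the well; z up, x and y along its sides.
- holder_large: Holder for the large jar: square yellow block, 90 x 90 mm, 25 mm high, fixed to the bench, with one round blind well in its middle, 76 mm in diameter and 20 mm deep (well floor 5 mm above the underside). Origin: centre of its underside, on the axis of the well; z up, x and y along its sides.
Things that resemble listed ones, but are neither listed nor needed, are in the scene too. What is shaped like the holder_small but turquoise is not meant.

How it is judged:
At the end, for the whole second after the job is handed in: Each purple-capped jar stands in the holder of its own size: axis within 12 mm of the well axis at its foot, foot within 5 mm of the well floor, tilted less than 0.15 rad, at rest and released; each blue-capped jar is upright (within 0.15 rad), at rest and within 20 mm of where it began (horizontal distance between purple_small and holder_small below 0.012 m and z of purple_small in the frame of holder_small below 0.01 m and angle between each of purple_small, blue_small, purple_medium, blue_medium, purple_large, blue_large's own z axis and vertical below 0.15 rad and linear speed of each of purple_small, blue_small, purple_medium, blue_medium, purple_large, blue_large below 0.02 m/s and contact force between the fingers and purple_small below 0.1 N and distance of each of blue_small, blue_medium, blue_large from where it was at the start of the episode below 0.02 m and horizontal distance between purple_medium and holder_medium below 0.012 m and z of purple_medium in the frame of holder_medium below 0.01 m and contact force between the fingers and purple_medium below 0.1 N and horizontal distance between purple_large and holder_large below 0.012 m and z of purple_large in the frame of holder_large below 0.01 m and contact force between the fingers and purple_large below 0.1 N); the robot touches nothing.
It fails at once if a blue-capped jar was shifted by more than 2 cm or knocked over (distance of any of blue_small, blue_medium, blue_large from where it was at the start of the episode above 0.02 m or angle between any of blue_small, blue_medium, blue_large's own z axis and vertical above 0.5 rad).
It fails at once if a purple-capped jar was dropped (falling freely by about 3 cm or more) or thrown ((linear speed of purple_small above 0.75 m/s and contact force between the fingers and purple_small below 0.3 N) or (linear speed of purple_medium above 0.75 m/s and contact force between the fingers and purple_medium below 0.3 N) or (linear speed of purple_large above 0.75 m/s and contact force between the fingers and purple_large below 0.3 N)).
It also fails if it takes over 96 s, if anything falls off the work surface, if the arm or the gripper's body presses on something with over 40 N, if the wrist force passes 120 N, or if a joint passes its speed limit or range.

ROBOT

A 7-joint arm with a two-finger parallel gripper is mounted at the origin on the work surface. World frame = base frame: x ahead of the robot, y to its left, z up, the work surface at z = 0. Lengths are in m, angles in rad, forces in N, time in s.
With the tool pointing down it reaches from about 0.425 to 0.925 m from the base axis. Payload 6.8 kg.
Tool frame: the origin (TCP) lies between the finger pads; the fingertips stand finger_overhang ahead of it and the grasp point (between the pads) lies 6 mm ahead of it (finger_overhang is the distance from the TCP to the fingertips, in m); z points along the fingers, y is the line along which they close (so a half turn about z gives the same grasp; the last joint's range is limited). The gripper opens to 85 mm and grips with 20 to 120 N. Pads are 22 mm wide; open, the fingers measure 114 mm over their backs; the gripper's body (76 mm by 85 mm) begins 54 mm behind the grasp point. The pads swing forward as they close: fully open they stand 13 mm farther back than shut.
Start: joints at [-1.365, 0.477, 0.022, 1.555, -0.011, 1.109, -0.083], TCP at [0.208, 0.642, 0.256] pointing down, gripper open.
Joint ranges: [-2.96, 2.96], [-0.34, 2.1], [-1.41, 1.46], [0.24, 2.44], [-1.37, 4.51], [0.17, 1.92], [-2.96, 2.96]. Speed limits (rad/s): [2.39, 2.39, 3.14, 3.14, 3.14, 3.14, 3.14].

INTERFACE

Orientations are given as a unit quaternion [w, x, y, z].
In Python, from station import * gives the robot as it stands.
- The arm moves only by the tool drive_tool, never from a script. Its argument "increments" is a list of rows, each an object of numbers: "claw": the finger opening in m, from 0 to 0.0854; "dx", "dy", "dz": the shift along the tool's x, y, z in m; "wx", "wy", "wz": the turn, a rotation vector about the tool's x, y, z in degrees. A call has 1 to 20 rows; each row shifts and turns the commanded pose from where the row before left it, along the tool's axes as they then stand; what a row does not reach is not made up. A row lasts 1/8 s, in which the tool goes at most 62.5 mm and 10.7 degrees, less where a joint would pass 70% of its speed; a pose out of reach is approached as far as the arm can. A call with a gripper value outside its range is refused whole. The fingers move at their own pace and stop on an object; "newtons" is the grip in N (left out, the last holds). Time passes only in rows, so rows that do not move let the fingers close. It gives the time, the measured TCP pose, the force, the opening and the grip force at its end, in the units of the state.
- get_obs(): the state, without advancing time (a new reading comes with each control period).
- read_camera(name): name is "side" or "top" or "wrist"; returns (picture, depth): 384x512x3 uint8, red, green, blue; 384x512 float32, m along the optical axis (not along the pixel's ray), 0 where there is no reading.
- calibration(name): a dict with "intrinsics" (3x3 intrinsics, pixels), "k1" (the pictures are not rectified: a ray, as slopes to the right and down, at radius r is drawn at 1 + k1 r^2 times it, then the intrinsics apply), "R" (3x3) and "t" (3): a world point X has camera coordinates R X + t; the wrist camera has in their place "mount" (4x4, takes a point from camera to tool coordinates, whose origin is the TCP and whose axes are the flange's). Camera axes: x right, y down, z forward; pixel columns grow to the right and rows downward; lengths in m; the calibration is good to about 2 mm. A picture is of the moment at which its call begins: read the wrist's pose just before it. calibration takes no time and is no camera call.
- hand_in(): hands the job in; it is judged then, once.
The state is a dict: "t": time; "q": joint angles; "joint_vel": joint speeds; "joint_torque": joint torques, N m; "eef_pos": TCP position; "tool_rot": TCP orientation; "contact_force": force on the tool from outside, world axes, zero at the start; "torque": the same for the moment, N m; "gripper_width": opening from 0.0 (shut) to 1.0 (fully open); "grasp_force": force on a finger pad.
Only numpy, scipy, OpenCV 4.12 (cv2) and the standard library are available. Lean on these libraries where they do the work, as an engineer would, in place of code of your own. Each camera call takes 0.05 s, during which the arm holds its last target. There are 200 camera calls.

## Working session

There is one attempt and no reset: what is moved stays moved. The work goes in short steps, Python scripts to look and compute and a tool call to move; the robot and the scene stay as the last step left them, time stands still between calls to the robot, and variables do not carry over. Pictures are saved under pics/ and viewed, at most 14 in all, crops included, and the job is handed in when it is done.

Besides the shell and the picture viewer there is one more tool, called after "Emit:" as name(argument=value, ...) on one line, values as JSON. drive_tool: Moves the arm, as the interface text tells. Its arguments: {"type":"object","properties":{"increments":{"type":"array","items":{"type":"object","properties":{"claw":{"type":"number"},"dx":{"type":"number"},"dy":{"type":"number"},"dz":{"type":"number"},"wx":{"type":"number"},"wy":{"type":"number"},"wz":{"type":"number"}}}},"newtons":{"type":"number"}},"required":["increments"]}

```bash
mkdir -p pics; ls
python3 - <<'E'
from station import *
import cv2
o=get_obs();print(o)
for n in ("top","side"):
    im,d=read_camera(n);cv2.imwrite(f"pics/{n}0.png",im[...,::-1]);import numpy as np;np.save(f"{n}0.npy",d)
    print(calibration(n))
print(calibration("wrist"))
E
```

```text
pics
{'t': 0.0, 'q': array([-1.36508528,  0.47782525,  0.02235195,  1.55647826, -0.01147084,
        1.10929891, -0.08310934]), 'joint_vel': array([-0.00245676, -0.00063887,  0.00046795,  0.00110841,  0.00040408,
       -0.00057983,  0.00030905]), 'joint_torque': array([ 8.28466054e-04, -5.96461451e+01,  1.60798654e+00, -2.81193852e+01,
        1.24190294e-02,  9.49870358e-03, -1.56503990e-05]), 'eef_pos': array([0.20821683, 0.64149392, 0.25529775]), 'tool_rot': array([-6.10324440e-05,  1.56255445e-01,  9.87716230e-01, -9.38735887e-04]), 'contact_force': array([-0.28911459,  0.24703637,  0.15314308]), 'torque': array([ 0.02893589, -0.00330256, -0.02364651]), 'grasp_force': 0.0, 'gripper_width': 0.9981913014743133}
{'intrinsics': array([[462.98159066,   0.        , 260.59573167],
       [  0.        , 462.98159066, 189.07296245],
       [  0.        ,   0.        ,   1.        ]]), 'k1': -0.1588273910441448, 'R': array([[ 0.08315791, -0.99653207,  0.00293125],
       [-0.97461898, -0.08194213, -0.20833466],
       [ 0.20785236,  0.01446782, -0.97805321]]), 't': array([0.05770066, 0.60
[... 272 characters left out ...]

       [-0.29602145, -0.45245652, -0.84122197],
       [ 0.46704277,  0.69967355, -0.54067363]]), 't': array([-0.4420229 ,  0.25394425,  0.93998212])}
{'intrinsics': array([[318.57821349,   0.        , 253.52802779],
       [  0.        , 318.57821349, 196.55313068],
       [  0.        ,   0.        ,   1.        ]]), 'k1': -0.05043053294314006, 'mount': array([[-3.94936808e-04, -9.51737683e-01, -3.06912409e-01,
         7.76988986e-02],
       [ 9.99999771e-01, -5.44479736e-04,  4.01629786e-04,
         4.84480945e-04],
       [-5.49353789e-04, -3.06912180e-01,  9.51737680e-01,
        -1.16855824e-01],
       [ 0.00000000e+00,  0.00000000e+00,  0.00000000e+00,
         1.00000000e+00]])}
```

View pics/top0.png

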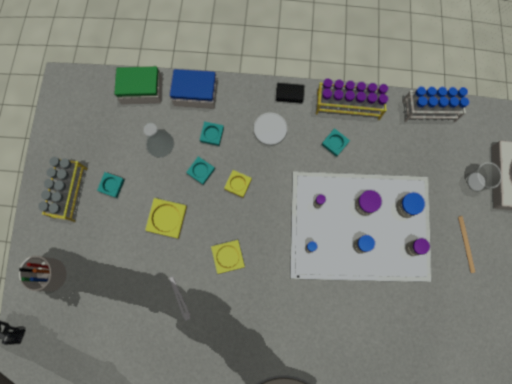

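View pics/side0.png

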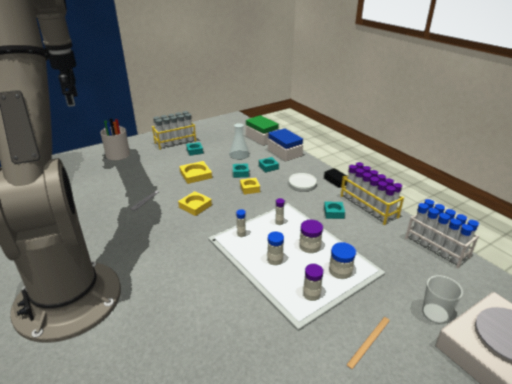

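The top view shows these candidates:
- **Purple caps on the pad:** small (320,200), large (370,202), medium (421,247). The rack of purple tubes at (355,92) is a look-alike.
- **Blue caps:** (312,247), (366,244), (413,204), all to be left alone.
- **Yellow holders:** small (238,183), medium (228,257), large (166,218). The turquoise look-alikes are at (211,133), (200,170), (335,142) and (111,185). The yellow racks at (350,100) and (65,190) also aren't meant.

```bash
cat > h.py <<'E'
import numpy as np,cv2
from station import *
from scipy.spatial.transform import Rotation as Ro
def pose(o):
    w,x,y,z=o["tool_rot"];return Ro.from_quat([x,y,z,w]).as_matrix(),o["eef_pos"]
def cam(n,o=None):
    c=calibration(n);K=c["intrinsics"];D=np.array([c["k1"],0,0,0,0.])
    if n=="wrist":
        R,p=pose(o);M=c["mount"];return K,D,R@M[:3,:3],R@M[:3,3]+p
    return K,D,c["R"].T,-c["R"].T@c["t"]
def ray(C,px,z):
    K,D,A,p=C;u=cv2.undistortPoints(np.float64(px).reshape(-1,1,2),K,D)[:,0]
    d=np.c_[u,np.ones(len(u))]@A.T
    return p+d*((z-p[2])/d[:,2])[:,None]
def cloud(C,d):
    K,D,A,p=C;h,w=d.shape;g=np.stack(np.meshgrid(np.arange(w),np.arange(h)),-1)
    u=cv2.undistortPoints(g.reshape(-1,1,2).astype(float),K,D)[:,0]
    return ((np.c_[u,np.ones(len(u))]*d.reshape(-1,1))@A.T+p).reshape(h,w,3)
RNG={"purple":((135,80,40),(165,255,255)),"blue":((100,120,60),(125,255,255)),"yellow":((22,120,80),(35,255,255))}
def mask(im,c): return cv2.inRange(cv2.cvtColor(im,cv2.COLOR_RGB2HSV),*map(np.array,RNG[c]))
E
python3 - <<'E'
from h import *
im=cv2.imread("pics/top0.png")[...,::-1].copy();d=np.load("top0.npy");C=cam("top");P=cloud(C,d)
for c in RNG:
    n,l,s,ce=cv2.connectedComponentsWithStats(mask(im,c))
    for i in range(1,n):
        if s[i,4]<40: continue
        q=P[(l==i)&(d>0)]
        zt=np.percentile(q[:,2],70)
        cn=cv2.findContours(np.uint8(l==i),0,2)[0][0]
        z=.025 if c=="yellow" else np.round(zt,3)
        w=ray(C,cn.reshape(-1,2),z)
        t=q[abs(q[:,2]-zt)<.006]
        r=cv2.minAreaRect((w[:,:2]*1000).astype(np.float32))
        print(c,ce[i].round(),s[i,4],"zt %.3f"%zt,"cloud mid",((t.min(0)+t.max(0))/2)[:2].round(3),(np.ptp(t,axis=0)[:2]).round(3),"rect",np.round(r[0]),np.round(r[1]),round(r[2]))
E
```

```text
purple [327.  89.] 160 zt 0.115 cloud mid [ 0.87  -0.046] [0.051 0.023] rect [867. -46.] [55. 24.] 2
purple [338.  90.] 164 zt 0.115 cloud mid [ 0.869 -0.075] [0.055 0.024] rect [866. -75.] [58. 24.] 2
purple [366.  93.] 665 zt 0.115 cloud mid [ 0.869 -0.15 ] [0.056 0.113] rect [ 866. -149.] [ 58. 113.] 0
purple [370. 201.] 399 zt 0.083 cloud mid [ 0.583 -0.174] [0.057 0.056] rect [ 581. -174.] [54. 58.] 49
purple [320. 199.] 70 zt 0.092 cloud mid [ 0.575 -0.045] [0.021 0.021] rect [574. -44.] [21. 20.] 3
purple [421. 246.] 210 zt 0.093 cloud mid [ 0.476 -0.309] [0.038 0.041] rect [ 476. -308.] [38. 42.] 4
blue [192.  85.] 1201 zt 0.075 cloud mid [0.869 0.318] [0.084 0.118] rect [867. 317.] [117.  85.] 90
blue [442.  97.] 836 zt 0.115 cloud mid [ 0.878 -0.359] [0.064 0.144] rect [ 876. -358.] [ 58. 146.] 5
blue [413. 203.] 383 zt 0.083 cloud mid [ 0.586 -0.288] [0.056 0.056] rect [ 584. -287.] [56. 56.] 1
blue [366. 243.] 214 zt 0.093 cloud mid [ 0.472 -0.167] [0.04  0.041] rect [ 472. -166.] [39. 42.] 48
blue [312. 246.] 71 zt 0.093 cloud mid [ 0.454 -0.031] [0.02  0.023] rect [454. -30.] [20. 22.] 5
yellow [347. 107.] 417 zt 0.070 cloud mid [ 0.869 -0.12 ] [0.066 0.185] rect [ 876. -127.] [195.  90.] 88
yellow [ 70. 193.] 353 zt 0.071 cloud mid [0.549 0.639] [0.156 0.075] rect [549. 632.] [ 82. 170.] 69
yellow [238. 183.] 431 zt 0.024 cloud mid [0.613 0.171] [0.067 0.066] rect [612. 171.] [56. 57.] 71
yellow [166. 218.] 1129 zt 0.023 cloud mid [0.503 0.355] [0.098 0.099] rect [503. 353.] [91. 90.] 82
yellow [228. 256.] 757 zt 0.023 cloud mid [0.417 0.179] [0.087 0.085] rect [416. 179.] [72. 71.] 19
```

Sizes and heights match the given ones: pad + 70 or 80 mm for the jars, and 56, 72 and 90 mm squares for the holders. I'll turn the tool so that y is world Y, then go above the slim purple jar.

Emit:
drive_tool(increments=[{"wz":-9},{"wz":-9},{"dx":-0.024,"dy":-0.046},{"dx":-0.024,"dy":-0.046},{"dx":-0.024,"dy":-0.046},{"dx":-0.024,"dy":-0.046},{"dx":-0.024,"dy":-0.046},{"dx":-0.024,"dy":-0.046},{"dx":-0.024,"dy":-0.046},{"dx":-0.024,"dy":-0.046},{"dx":-0.024,"dy":-0.046},{"dx":-0.024,"dy":-0.046},{"dx":-0.024,"dy":-0.046},{"dx":-0.024,"dy":-0.046},{"dx":-0.024,"dy":-0.046},{"dx":-0.024,"dy":-0.046},{"dx":-0.031,"dy":-0.043},{"claw":0.055},{}], newtons=30)

```text
schema error: expected keys claw, dx, dy, dz, wx, wy, wz
```

```bash
cat > look.py <<'E'
import sys
from h import *
# usage: look.py name colour ztop ; prints centres of blobs by ray-cast onto plane ztop
nm,c,z=sys.argv[1],sys.argv[2],float(sys.argv[3])
o=get_obs();im,d=read_camera("wrist");cv2.imwrite(f"pics/{nm}.png",im[...,::-1])
R,p=pose(o);print("t",o["t"],"tcp",p.round(4),"R",R.round(3).tolist(),"w",o["gripper_width"])
C=cam("wrist",o);P=cloud(C,d)
n,l,s,ce=cv2.connectedComponentsWithStats(mask(im,c))
for i in range(1,n):
    if s[i,4]<300: continue
    q=P[(l==i)&(d>0)&(abs(P[...,2]-z)<.006)]
    if len(q)<50: continue
    (x,y),r=cv2.minEnclosingCircle((q[:,:2]*1000).astype(np.float32))
    b=cv2.minAreaRect((q[:,:2]*1000).astype(np.float32))
    print(ce[i].round(),"z %.4f"%np.median(q[:,2]),"circ",round(x,1),round(y,1),"r",round(r,1),"rect",np.round(b[0],1),np.round(b[1],1),"delta tool dx %.1f dy %.1f"%(-(x-p[0]*1000),y-p[1]*1000))
E
python3 look.py w1 purple .092
```

```text
t 0.1 tcp [0.2082 0.6416 0.2554] R [[-0.951, 0.309, -0.0], [0.309, 0.951, -0.002], [-0.0, -0.002, -1.0]] w 0.9956397949862444
```

View pics/w1.png

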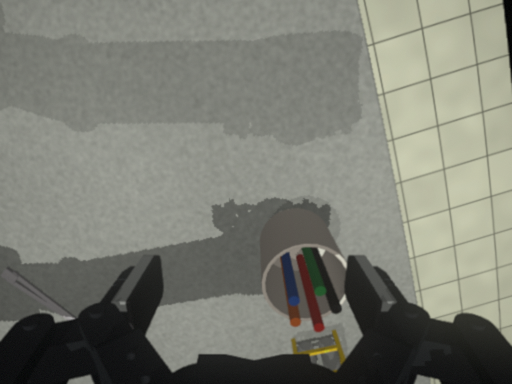

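The move was refused because every row needs all its keys. The picture therefore shows the start place, with the pen cup at (305,270). Sending it again in full.

Emit:
drive_tool(increments=[{"claw":0.085,"dx":0,"dy":0,"dz":0,"wx":0,"wy":0,"wz":-9},{"claw":0.085,"dx":0,"dy":0,"dz":0,"wx":0,"wy":0,"wz":-9},{"claw":0.085,"dx":-0.024,"dy":-0.046,"dz":0,"wx":0,"wy":0,"wz":0},{"claw":0.085,"dx":-0.024,"dy":-0.046,"dz":0,"wx":0,"wy":0,"wz":0},{"claw":0.085,"dx":-0.024,"dy":-0.046,"dz":0,"wx":0,"wy":0,"wz":0},{"claw":0.085,"dx":-0.024,"dy":-0.046,"dz":0,"wx":0,"wy":0,"wz":0},{"claw":0.085,"dx":-0.024,"dy":-0.046,"dz":0,"wx":0,"wy":0,"wz":0},{"claw":0.085,"dx":-0.024,"dy":-0.046,"dz":0,"wx":0,"wy":0,"wz":0},{"claw":0.085,"dx":-0.024,"dy":-0.046,"dz":0,"wx":0,"wy":0,"wz":0},{"claw":0.085,"dx":-0.024,"dy":-0.046,"dz":0,"wx":0,"wy":0,"wz":0},{"claw":0.085,"dx":-0.024,"dy":-0.046,"dz":0,"wx":0,"wy":0,"wz":0},{"claw":0.085,"dx":-0.024,"dy":-0.046,"dz":0,"wx":0,"wy":0,"wz":0},{"claw":0.085,"dx":-0.024,"dy":-0.046,"dz":0,"wx":0,"wy":0,"wz":0},{"claw":0.085,"dx":-0.024,"dy":-0.046,"dz":0,"wx":0,"wy":0,"wz":0},{"claw":0.085,"dx":-0.024,"dy":-0.046,"dz":0,"wx":0,"wy":0,"wz":0},{"claw":0.085,"dx":-0.024,"dy":-0.046,"dz":0,"wx":0,"wy":0,"wz":0},{"claw":0.06,"dx":-0.031,"dy":-0.043,"dz":0,"wx":0,"wy":0,"wz":0},{"claw":0.06,"dx":0,"dy":0,"dz":0,"wx":0,"wy":0,"wz":0},{"claw":0.06,"dx":0,"dy":0,"dz":0,"wx":0,"wy":0,"wz":0}], newtons=30)

```text
t: 2.52
eef_pos: [0.5751, -0.0443, 0.2558]
tool_rot: [-0.001, -0.0, 1.0, 0.0]
contact_force: [0.1, 1.0, -0.3]
gripper_width: 0.702
grasp_force: 0.0
```

```bash
python3 look.py w2 purple .092
```

```text
t 2.525 tcp [ 0.5751 -0.0443  0.2558] R [[-1.0, -0.0, -0.001], [-0.0, 1.0, 0.0], [0.001, 0.0, -1.0]] w 0.7019628425309804
[252. 184.] z 0.0912 circ 576.1 -45.5 r 12.0 rect [576.2 -45.8] [23.3 23. ] delta tool dx -1.0 dy -1.3
```

View pics/w2.png

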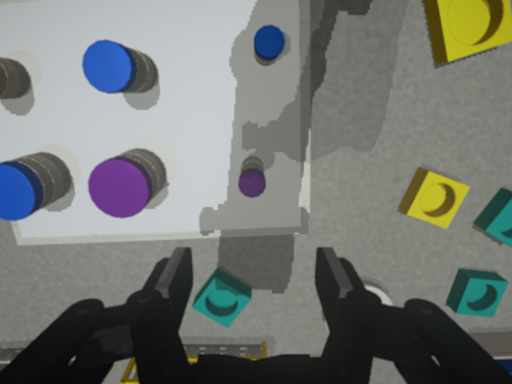

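The close view confirms it: the slim purple cap is at (252,184), radius 12 mm, with its top at z 0.091. The blue slim jar at (269,42) is well clear. Now descending to grip it.

Emit:
drive_tool(increments=[{"claw":0.06,"dx":-0.001,"dy":-0.001,"dz":0.04,"wx":0,"wy":0,"wz":0},{"claw":0.06,"dx":0,"dy":0,"dz":0.04,"wx":0,"wy":0,"wz":0},{"claw":0.06,"dx":0,"dy":0,"dz":0.04,"wx":0,"wy":0,"wz":0},{"claw":0.06,"dx":0,"dy":0,"dz":0.035,"wx":0,"wy":0,"wz":0},{"claw":0.06,"dx":0,"dy":0,"dz":0.02,"wx":0,"wy":0,"wz":0},{"claw":0.06,"dx":0,"dy":0,"dz":0.013,"wx":0,"wy":0,"wz":0},{"claw":0.06,"dx":0,"dy":0,"dz":0,"wx":0,"wy":0,"wz":0},{"claw":0.015,"dx":0,"dy":0,"dz":0,"wx":0,"wy":0,"wz":0},{"claw":0.015,"dx":0,"dy":0,"dz":0,"wx":0,"wy":0,"wz":0},{"claw":0.015,"dx":0,"dy":0,"dz":0,"wx":0,"wy":0,"wz":0},{"claw":0.015,"dx":0,"dy":0,"dz":0,"wx":0,"wy":0,"wz":0},{"claw":0.015,"dx":0,"dy":0,"dz":0,"wx":0,"wy":0,"wz":0},{"claw":0.015,"dx":0,"dy":0,"dz":0,"wx":0,"wy":0,"wz":0}], newtons=35)

```text
t: 4.2
eef_pos: [0.5773, -0.0458, 0.0693]
tool_rot: [0.001, -0.0, 1.0, 0.0]
contact_force: [-0.3, -0.2, 7.1]
gripper_width: 0.294
grasp_force: 34.3
```

Emit:
drive_tool(increments=[{"claw":0.015,"dx":0,"dy":0,"dz":-0.02,"wx":0,"wy":0,"wz":0},{"claw":0.015,"dx":0,"dy":0,"dz":-0.04,"wx":0,"wy":0,"wz":0},{"claw":0.015,"dx":0,"dy":0,"dz":-0.04,"wx":0,"wy":0,"wz":0},{"claw":0.015,"dx":0,"dy":0,"dz":-0.02,"wx":0,"wy":0,"wz":0},{"claw":0.015,"dx":-0.006,"dy":0.036,"dz":0,"wx":0,"wy":0,"wz":0},{"claw":0.015,"dx":-0.006,"dy":0.036,"dz":0,"wx":0,"wy":0,"wz":0},{"claw":0.015,"dx":-0.006,"dy":0.036,"dz":0,"wx":0,"wy":0,"wz":0},{"claw":0.015,"dx":-0.006,"dy":0.036,"dz":0,"wx":0,"wy":0,"wz":0},{"claw":0.015,"dx":-0.006,"dy":0.036,"dz":0,"wx":0,"wy":0,"wz":0},{"claw":0.015,"dx":-0.006,"dy":0.036,"dz":0,"wx":0,"wy":0,"wz":0},{"claw":0.015,"dx":0,"dy":0,"dz":0,"wx":0,"wy":0,"wz":0},{"claw":0.015,"dx":0,"dy":0,"dz":0,"wx":0,"wy":0,"wz":0}])

```text
t: 5.7
eef_pos: [0.6123, 0.1692, 0.1881]
tool_rot: [-0.0, 0.0, 1.0, -0.0]
contact_force: [-0.7, -1.0, -0.7]
gripper_width: 0.292
grasp_force: 34.5
```

```bash
python3 look.py w3 yellow .025;python3 look.py w3 purple .212
```

```text
t 5.7 tcp [0.6123 0.1692 0.1881] R [[-1.0, 0.0, -0.0], [0.0, 1.0, -0.001], [0.0, -0.001, -1.0]] w 0.2922096122939138
[462.  59.] z 0.0241 circ 507.0 354.1 r 60.7 rect [503.6 355.1] [91.2 90.9] delta tool dx 105.3 dy 184.8
[257. 182.] z 0.0241 circ 614.3 172.0 r 39.0 rect [614.1 172.3] [55.9 56.2] delta tool dx -2.0 dy 2.8
t 5.75 tcp [0.6124 0.1686 0.1882] R [[-1.0, 0.001, -0.0], [0.001, 1.0, -0.001], [0.0, -0.001, -1.0]] w 0.2947828219063159
[254. 306.] z 0.2100 circ 611.1 168.9 r 13.1 rect [610.8 168.9] [25.4 24.6] delta tool dx 1.3 dy 0.3
```

View pics/w3.png

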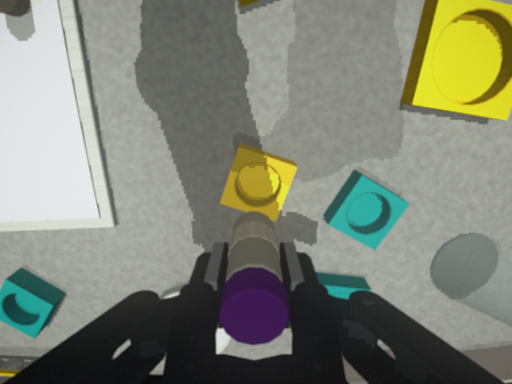

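The slim jar hangs upright in the grip with its cap at (254,306). The small yellow holder is at (257,182), and the offset to correct is about (+3, +3) mm in the world. Lowering the jar now.

Emit:
drive_tool(increments=[{"claw":0.015,"dx":-0.003,"dy":0.003,"dz":0,"wx":0,"wy":0,"wz":0},{"claw":0.015,"dx":0,"dy":0,"dz":0.03,"wx":0,"wy":0,"wz":0},{"claw":0.015,"dx":0,"dy":0,"dz":0.03,"wx":0,"wy":0,"wz":0},{"claw":0.015,"dx":0,"dy":0,"dz":0.025,"wx":0,"wy":0,"wz":0},{"claw":0.015,"dx":0,"dy":0,"dz":0.015,"wx":0,"wy":0,"wz":0},{"claw":0.015,"dx":0,"dy":0,"dz":0.01,"wx":0,"wy":0,"wz":0},{"claw":0.015,"dx":0,"dy":0,"dz":0.01,"wx":0,"wy":0,"wz":0},{"claw":0.015,"dx":0,"dy":0,"dz":0.003,"wx":0,"wy":0,"wz":0},{"claw":0.015,"dx":0,"dy":0,"dz":0,"wx":0,"wy":0,"wz":0},{"claw":0.015,"dx":0,"dy":0,"dz":0,"wx":0,"wy":0,"wz":0}])

```text
t: 7.05
eef_pos: [0.6159, 0.1733, 0.0658]
tool_rot: [0.0, -0.0, 1.0, 0.0]
contact_force: [-0.2, -0.1, -0.4]
gripper_width: 0.292
grasp_force: 34.5
```

Emit:
drive_tool(increments=[{"claw":0.015,"dx":0,"dy":0,"dz":0.001,"wx":0,"wy":0,"wz":0},{"claw":0.015,"dx":0,"dy":0,"dz":0.001,"wx":0,"wy":0,"wz":0},{"claw":0.015,"dx":0,"dy":0,"dz":0.001,"wx":0,"wy":0,"wz":0},{"claw":0.015,"dx":0,"dy":0,"dz":0,"wx":0,"wy":0,"wz":0}])

```text
t: 7.55
eef_pos: [0.6156, 0.1733, 0.0624]
tool_rot: [0.0, -0.0, 1.0, 0.0]
contact_force: [-1.1, 0.3, 1.1]
gripper_width: 0.297
grasp_force: 34.7
```

Emit:
drive_tool(increments=[{"claw":0.03,"dx":0,"dy":0,"dz":0,"wx":0,"wy":0,"wz":0},{"claw":0.035,"dx":0,"dy":0,"dz":0,"wx":0,"wy":0,"wz":0},{"claw":0.06,"dx":0,"dy":0,"dz":0,"wx":0,"wy":0,"wz":0},{"claw":0.06,"dx":0,"dy":0,"dz":0,"wx":0,"wy":0,"wz":0},{"claw":0.06,"dx":0,"dy":0,"dz":0,"wx":0,"wy":0,"wz":0},{"claw":0.06,"dx":0,"dy":0,"dz":-0.02,"wx":0,"wy":0,"wz":0},{"claw":0.06,"dx":0,"dy":0,"dz":-0.04,"wx":0,"wy":0,"wz":0},{"claw":0.085,"dx":0,"dy":0,"dz":-0.04,"wx":0,"wy":0,"wz":0},{"claw":0.085,"dx":0,"dy":0,"dz":-0.04,"wx":0,"wy":0,"wz":0},{"claw":0.085,"dx":0,"dy":0,"dz":-0.03,"wx":0,"wy":0,"wz":0},{"claw":0.085,"dx":0,"dy":0,"dz":0,"wx":0,"wy":0,"wz":0},{"claw":0.085,"dx":0,"dy":0,"dz":0,"wx":0,"wy":0,"wz":0}])

```text
t: 9.05
eef_pos: [0.6151, 0.1731, 0.2325]
tool_rot: [-0.0, -0.0, 1.0, 0.0]
contact_force: [0.1, 0.9, -0.2]
gripper_width: 0.995
grasp_force: 0.0
```

```bash
python3 look.py w4 purple .085; python3 look.py w4 yellow .025
```

```text
t 9.05 tcp [0.6151 0.1731 0.2325] R [[-1.0, -0.0, -0.0], [-0.0, 1.0, 0.0], [0.0, 0.0, -1.0]] w 0.995289347185643
[253. 185.] z 0.0842 circ 614.2 173.1 r 12.5 rect [614.3 172.9] [24.6 22.7] delta tool dx 1.0 dy 0.0
t 9.1 tcp [0.6149 0.1731 0.2318] R [[-1.0, -0.0, -0.001], [-0.0, 1.0, -0.0], [0.001, -0.0, -1.0]] w 0.997356886183296
[249.   5.] z 0.0240 circ 453.8 169.2 r 14.7 rect [457.7 169.4] [ 8.3 29.3] delta tool dx 161.0 dy -3.9
[437.  58.] z 0.0242 circ 503.6 355.3 r 63.5 rect [503.5 355.5] [92.  90.7] delta tool dx 111.2 dy 182.2
[253. 164.] z 0.0242 circ 613.8 172.2 r 39.0 rect [614.4 172.3] [56.1 56.6] delta tool dx 1.1 dy -0.9
```

The slim jar is seated: cap top at 0.084, axis within 1 mm of the well. Next is the wide jar.

Emit:
drive_tool(increments=[{"claw":0.085,"dx":0.0035,"dy":-0.0385,"dz":-0.002,"wx":0,"wy":0,"wz":0},{"claw":0.085,"dx":0.0035,"dy":-0.0385,"dz":-0.002,"wx":0,"wy":0,"wz":0},{"claw":0.085,"dx":0.0035,"dy":-0.0385,"dz":0,"wx":0,"wy":0,"wz":0},{"claw":0.085,"dx":0.0035,"dy":-0.0385,"dz":0,"wx":0,"wy":0,"wz":0},{"claw":0.085,"dx":0.0035,"dy":-0.0385,"dz":0,"wx":0,"wy":0,"wz":0},{"claw":0.085,"dx":0.0035,"dy":-0.0385,"dz":0,"wx":0,"wy":0,"wz":0},{"claw":0.085,"dx":0.0035,"dy":-0.0385,"dz":0,"wx":0,"wy":0,"wz":0},{"claw":0.085,"dx":0.0035,"dy":-0.0385,"dz":0,"wx":0,"wy":0,"wz":0},{"claw":0.085,"dx":0.0035,"dy":-0.0385,"dz":0,"wx":0,"wy":0,"wz":0},{"claw":0.085,"dx":0,"dy":0,"dz":0,"wx":0,"wy":0,"wz":0},{"claw":0.085,"dx":0,"dy":0,"dz":0,"wx":0,"wy":0,"wz":0}])

```text
t: 10.52
eef_pos: [0.5839, -0.1725, 0.2354]
tool_rot: [-0.001, -0.0, 1.0, 0.0]
contact_force: [-0.4, 1.0, 0.3]
gripper_width: 0.996
grasp_force: 0.0
```

```bash
python3 look.py w5 purple .082; python3 look.py w5 blue .082
```

```text
t 10.525 tcp [ 0.5839 -0.1725  0.2354] R [[-1.0, -0.001, -0.001], [-0.001, 1.0, 0.001], [0.001, 0.001, -1.0]] w 0.9959004308719144
[79. 57.] z 0.0836 circ 479.0 -302.9 r 19.6 rect [ 481.2 -296.1] [14.4 39.2] delta tool dx 104.9 dy -130.4
[250. 184.] z 0.0813 circ 583.6 -175.3 r 29.6 rect [ 583.2 -175.1] [57.1 58.3] delta tool dx 0.3 dy -2.9
t 10.575 tcp [ 0.5842 -0.1718  0.2356] R [[-1.0, -0.002, -0.001], [-0.002, 1.0, 0.001], [0.001, 0.001, -1.0]] w 0.9957522557070206
[123. 187.] z 0.0812 circ 587.2 -289.6 r 30.3 rect [ 587.  -289.2] [57.6 59. ] delta tool dx -3.0 dy -117.8
```

View pics/w5.png

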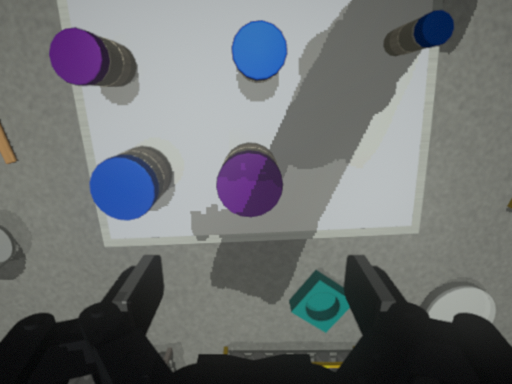

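The wide purple cap is at (250,184), with its blue neighbour at (123,187). The open fingers clear the neighbour by about 27 mm. Descending.

Emit:
drive_tool(increments=[{"claw":0.085,"dx":0,"dy":-0.003,"dz":0.03,"wx":0,"wy":0,"wz":0},{"claw":0.085,"dx":0,"dy":0,"dz":0.04,"wx":0,"wy":0,"wz":0},{"claw":0.085,"dx":0,"dy":0,"dz":0.04,"wx":0,"wy":0,"wz":0},{"claw":0.085,"dx":0,"dy":0,"dz":0.03,"wx":0,"wy":0,"wz":0},{"claw":0.085,"dx":0,"dy":0,"dz":0.02,"wx":0,"wy":0,"wz":0},{"claw":0.085,"dx":0,"dy":0,"dz":0.014,"wx":0,"wy":0,"wz":0},{"claw":0.085,"dx":0,"dy":0,"dz":0,"wx":0,"wy":0,"wz":0},{"claw":0.05,"dx":0,"dy":0,"dz":0,"wx":0,"wy":0,"wz":0},{"claw":0.05,"dx":0,"dy":0,"dz":0,"wx":0,"wy":0,"wz":0},{"claw":0.05,"dx":0,"dy":0,"dz":0,"wx":0,"wy":0,"wz":0},{"claw":0.05,"dx":0,"dy":0,"dz":0,"wx":0,"wy":0,"wz":0},{"claw":0.05,"dx":0,"dy":0,"dz":0,"wx":0,"wy":0,"wz":0}], newtons=50)

```text
t: 12.12
eef_pos: [0.5851, -0.1766, 0.0637]
tool_rot: [0.001, -0.0, 1.0, -0.0]
contact_force: [-0.8, -0.6, 6.9]
gripper_width: 0.691
grasp_force: 53.8
```

Emit:
drive_tool(increments=[{"claw":0.05,"dx":0,"dy":0,"dz":-0.02,"wx":0,"wy":0,"wz":0},{"claw":0.05,"dx":0,"dy":0,"dz":-0.04,"wx":0,"wy":0,"wz":0},{"claw":0.05,"dx":0,"dy":0,"dz":-0.04,"wx":0,"wy":0,"wz":0},{"claw":0.05,"dx":0,"dy":0,"dz":-0.03,"wx":0,"wy":0,"wz":0},{"claw":0.05,"dx":0.0058,"dy":0.038,"dz":0,"wx":0,"wy":0,"wz":0},{"claw":0.05,"dx":0.0058,"dy":0.038,"dz":0,"wx":0,"wy":0,"wz":0},{"claw":0.05,"dx":0.0058,"dy":0.038,"dz":0,"wx":0,"wy":0,"wz":0},{"claw":0.05,"dx":0.0058,"dy":0.038,"dz":0,"wx":0,"wy":0,"wz":0},{"claw":0.05,"dx":0.0058,"dy":0.038,"dz":0,"wx":0,"wy":0,"wz":0},{"claw":0.05,"dx":0.0058,"dy":0.038,"dz":0,"wx":0,"wy":0,"wz":0},{"claw":0.05,"dx":0.0058,"dy":0.038,"dz":0,"wx":0,"wy":0,"wz":0},{"claw":0.05,"dx":0.0058,"dy":0.038,"dz":0,"wx":0,"wy":0,"wz":0},{"claw":0.05,"dx":0.0058,"dy":0.038,"dz":0,"wx":0,"wy":0,"wz":0},{"claw":0.05,"dx":0.0058,"dy":0.038,"dz":0,"wx":0,"wy":0,"wz":0},{"claw":0.05,"dx":0.0058,"dy":0.038,"dz":0,"wx":0,"wy":0,"wz":0},{"claw":0.05,"dx":0.0058,"dy":0.038,"dz":0,"wx":0,"wy":0,"wz":0},{"claw":0.05,"dx":0.0058,"dy":0.038,"dz":0,"wx":0,"wy":0,"wz":0},{"claw":0.05,"dx":0.0058,"dy":0.038,"dz":0,"wx":0,"wy":0,"wz":0},{"claw":0.05,"dx":0,"dy":0,"dz":0,"wx":0,"wy":0,"wz":0},{"claw":0.05,"dx":0,"dy":0,"dz":0,"wx":0,"wy":0,"wz":0}])

```text
t: 14.62
eef_pos: [0.5029, 0.3548, 0.1929]
tool_rot: [0.0, 0.0, 1.0, -0.0]
contact_force: [1.5, -0.6, -1.2]
gripper_width: 0.69
grasp_force: 54.3
```

```bash
python3 look.py w6 yellow .025;python3 look.py w6 purple .212
```

```text
t 14.625 tcp [0.5029 0.3548 0.1929] R [[-1.0, 0.0, 0.0], [0.0, 1.0, -0.001], [-0.0, -0.001, -1.0]] w 0.6896912593837706
[58. 82.] z 0.0240 circ 415.8 180.4 r 51.1 rect [415.7 180.4] [74.1 75. ] delta tool dx 87.0 dy -174.5
[254. 163.] z 0.0242 circ 503.1 355.3 r 62.8 rect [502.9 355.6] [90.2 89.5] delta tool dx -0.2 dy 0.5
[497. 274.] z 0.0286 circ 581.9 612.6 r 45.4 rect [581.8 610.8] [17.4 89.9] delta tool dx -79.1 dy 257.8
[ 87. 270.] z 0.0241 circ 613.3 172.5 r 39.5 rect [612.8 172.7] [57.1 55.9] delta tool dx -110.5 dy -182.3
t 14.675 tcp [0.5032 0.3542 0.1929] R [[-1.0, 0.001, 0.001], [0.001, 1.0, -0.001], [-0.001, -0.001, -1.0]] w 0.6943178917844789
[254. 294.] z 0.2104 circ 502.9 354.6 r 31.1 rect [499.1 354.7] [60.  54.2] delta tool dx 0.3 dy 0.3
```

View pics/w6.png

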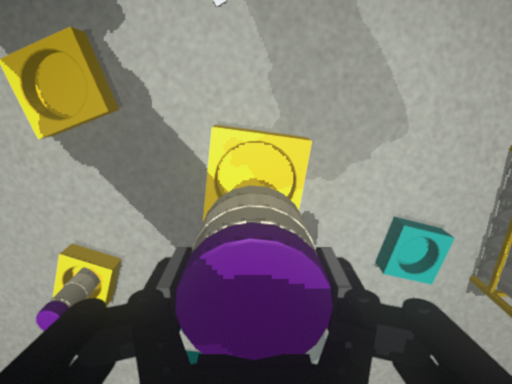

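The wide purple jar is in the grip, over the largest yellow well at (254,163) and aligned within 1 mm. The slim jar stands upright in its well at (80,290). Lowering now.

Emit:
drive_tool(increments=[{"claw":0.05,"dx":0,"dy":0,"dz":0.03,"wx":0,"wy":0,"wz":0},{"claw":0.05,"dx":0,"dy":0,"dz":0.035,"wx":0,"wy":0,"wz":0},{"claw":0.05,"dx":0,"dy":0,"dz":0.03,"wx":0,"wy":0,"wz":0},{"claw":0.05,"dx":0,"dy":0,"dz":0.015,"wx":0,"wy":0,"wz":0},{"claw":0.05,"dx":0,"dy":0,"dz":0.01,"wx":0,"wy":0,"wz":0},{"claw":0.05,"dx":0,"dy":0,"dz":0.008,"wx":0,"wy":0,"wz":0},{"claw":0.05,"dx":0,"dy":0,"dz":0.004,"wx":0,"wy":0,"wz":0},{"claw":0.05,"dx":0,"dy":0,"dz":0.001,"wx":0,"wy":0,"wz":0},{"claw":0.05,"dx":0,"dy":0,"dz":0,"wx":0,"wy":0,"wz":0}])

```text
t: 15.85
eef_pos: [0.503, 0.3559, 0.0597]
tool_rot: [0.0, -0.0, 1.0, 0.0]
contact_force: [0.2, -0.6, -1.9]
gripper_width: 0.688
grasp_force: 54.3
```

Emit:
drive_tool(increments=[{"claw":0.05,"dx":0,"dy":0,"dz":0.001,"wx":0,"wy":0,"wz":0},{"claw":0.05,"dx":0,"dy":0,"dz":0.001,"wx":0,"wy":0,"wz":0},{"claw":0.05,"dx":0,"dy":0,"dz":0,"wx":0,"wy":0,"wz":0}])

```text
t: 16.23
eef_pos: [0.5027, 0.3556, 0.0573]
tool_rot: [-0.0, -0.0, 1.0, -0.0]
contact_force: [0.4, 0.1, -1.9]
gripper_width: 0.692
grasp_force: 54.3
```

Emit:
drive_tool(increments=[{"claw":0.05,"dx":0,"dy":0,"dz":0.001,"wx":0,"wy":0,"wz":0},{"claw":0.05,"dx":0,"dy":0,"dz":0,"wx":0,"wy":0,"wz":0}])

```text
t: 16.48
eef_pos: [0.5028, 0.3557, 0.0567]
tool_rot: [-0.0, -0.0, 1.0, 0.0]
contact_force: [-1.1, -0.5, 4.1]
gripper_width: 0.693
grasp_force: 54.7
```

It has touched down. Releasing and retreating.

Emit:
drive_tool(increments=[{"claw":0.065,"dx":0,"dy":0,"dz":0,"wx":0,"wy":0,"wz":0},{"claw":0.085,"dx":0,"dy":0,"dz":0,"wx":0,"wy":0,"wz":0},{"claw":0.085,"dx":0,"dy":0,"dz":0,"wx":0,"wy":0,"wz":0},{"claw":0.085,"dx":0,"dy":0,"dz":0,"wx":0,"wy":0,"wz":0},{"claw":0.085,"dx":0,"dy":0,"dz":-0.02,"wx":0,"wy":0,"wz":0},{"claw":0.085,"dx":0,"dy":0,"dz":-0.035,"wx":0,"wy":0,"wz":0},{"claw":0.085,"dx":0,"dy":0,"dz":-0.04,"wx":0,"wy":0,"wz":0},{"claw":0.085,"dx":0,"dy":0,"dz":-0.04,"wx":0,"wy":0,"wz":0},{"claw":0.085,"dx":0,"dy":0,"dz":-0.04,"wx":0,"wy":0,"wz":0},{"claw":0.085,"dx":0,"dy":0,"dz":0,"wx":0,"wy":0,"wz":0},{"claw":0.085,"dx":0,"dy":0,"dz":0,"wx":0,"wy":0,"wz":0}])

```text
t: 17.85
eef_pos: [0.5025, 0.3555, 0.2318]
tool_rot: [0.0, -0.0, 1.0, 0.0]
contact_force: [-0.3, -0.1, -0.1]
gripper_width: 0.994
grasp_force: 0.0
```

```bash
python3 look.py w7 purple .075; python3 look.py w7 yellow .025
```

```text
t 17.85 tcp [0.5025 0.3555 0.2318] R [[-1.0, -0.0, 0.0], [-0.0, 1.0, 0.0], [-0.0, 0.0, -1.0]] w 0.9944926341005559
[253. 182.] z 0.0743 circ 501.5 355.6 r 30.0 rect [500.9 355.7] [57.5 58.5] delta tool dx 1.0 dy 0.1
[ 73. 292.] z 0.0764 circ 611.1 176.3 r 11.5 rect [607.6 179.4] [23.  10.1] delta tool dx -108.6 dy -179.3
t 17.9 tcp [0.5022 0.3553 0.2309] R [[-1.0, -0.0, -0.001], [-0.0, 1.0, -0.001], [0.001, -0.001, -1.0]] w 0.9967173276789614
[80. 85.] z 0.0240 circ 415.6 180.9 r 50.7 rect [415.6 180.1] [73.3 75.3] delta tool dx 86.6 dy -174.4
[253. 161.] z 0.0242 circ 503.4 355.8 r 63.0 rect [503.5 355.7] [90.4 90.6] delta tool dx -1.2 dy 0.5
[489. 234.] z 0.0289 circ 548.6 609.5 r 77.4 rect [548.5 611.8] [ 20.  154.6] delta tool dx -46.4 dy 254.2
[102. 256.] z 0.0241 circ 612.9 173.0 r 38.1 rect [613.6 172.8] [56.8 57.6] delta tool dx -110.7 dy -182.2
```

The wide jar is seated: top at 0.0743, offset 2 mm. Next is the middle-sized jar.

Emit:
drive_tool(increments=[{"claw":0.07,"dx":0.0015,"dy":-0.039,"dz":0,"wx":0,"wy":0,"wz":0},{"claw":0.07,"dx":0.0015,"dy":-0.039,"dz":0,"wx":0,"wy":0,"wz":0},{"claw":0.07,"dx":0.0015,"dy":-0.039,"dz":0,"wx":0,"wy":0,"wz":0},{"claw":0.07,"dx":0.0015,"dy":-0.039,"dz":0,"wx":0,"wy":0,"wz":0},{"claw":0.07,"dx":0.0015,"dy":-0.039,"dz":0,"wx":0,"wy":0,"wz":0},{"claw":0.07,"dx":0.0015,"dy":-0.039,"dz":0,"wx":0,"wy":0,"wz":0},{"claw":0.07,"dx":0.0015,"dy":-0.039,"dz":0,"wx":0,"wy":0,"wz":0},{"claw":0.07,"dx":0.0015,"dy":-0.039,"dz":0,"wx":0,"wy":0,"wz":0},{"claw":0.07,"dx":0.0015,"dy":-0.039,"dz":0,"wx":0,"wy":0,"wz":0},{"claw":0.07,"dx":0.0015,"dy":-0.039,"dz":0,"wx":0,"wy":0,"wz":0},{"claw":0.07,"dx":0.0015,"dy":-0.039,"dz":0,"wx":0,"wy":0,"wz":0},{"claw":0.07,"dx":0.0015,"dy":-0.039,"dz":0,"wx":0,"wy":0,"wz":0},{"claw":0.07,"dx":0.0015,"dy":-0.039,"dz":0,"wx":0,"wy":0,"wz":0},{"claw":0.07,"dx":0.0015,"dy":-0.039,"dz":0,"wx":0,"wy":0,"wz":0},{"claw":0.07,"dx":0.0015,"dy":-0.039,"dz":0,"wx":0,"wy":0,"wz":0},{"claw":0.07,"dx":0.0015,"dy":-0.039,"dz":0,"wx":0,"wy":0,"wz":0},{"claw":0.07,"dx":0.0015,"dy":-0.039,"dz":0,"wx":0,"wy":0,"wz":0},{"claw":0.07,"dx":0,"dy":0,"dz":0,"wx":0,"wy":0,"wz":0},{"claw":0.07,"dx":0,"dy":0,"dz":0,"wx":0,"wy":0,"wz":0}])

```text
t: 20.32
eef_pos: [0.4771, -0.3066, 0.2303]
tool_rot: [-0.001, -0.0, 1.0, 0.001]
contact_force: [0.0, 0.0, -1.0]
gripper_width: 0.82
grasp_force: 0.0
```

```bash
python3 look.py w8 purple .092
```

```text
t 20.325 tcp [ 0.4771 -0.3066  0.2303] R [[-1.0, -0.0, -0.002], [-0.0, 1.0, 0.001], [0.002, 0.001, -1.0]] w 0.8196079503551578
[249. 189.] z 0.0913 circ 476.6 -309.8 r 21.2 rect [ 476.5 -310. ] [41.7 40.5] delta tool dx 0.5 dy -3.2
```

View pics/w8.png

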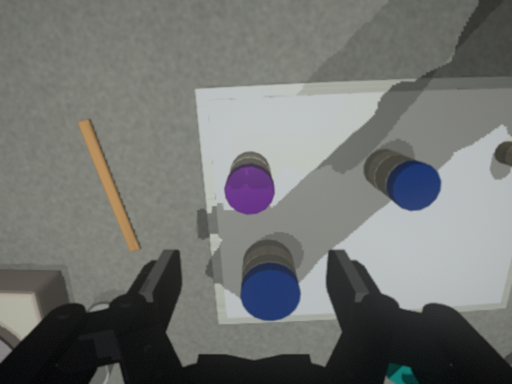

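The medium purple cap is at (249,189), radius 21 mm. The blue wide jar at (270,290) is 110 mm away along x, off the closing line. Descending.

Emit:
drive_tool(increments=[{"claw":0.07,"dx":0,"dy":-0.003,"dz":0.03,"wx":0,"wy":0,"wz":0},{"claw":0.07,"dx":0,"dy":0,"dz":0.04,"wx":0,"wy":0,"wz":0},{"claw":0.07,"dx":0,"dy":0,"dz":0.04,"wx":0,"wy":0,"wz":0},{"claw":0.07,"dx":0,"dy":0,"dz":0.03,"wx":0,"wy":0,"wz":0},{"claw":0.07,"dx":0,"dy":0,"dz":0.015,"wx":0,"wy":0,"wz":0},{"claw":0.07,"dx":0,"dy":0,"dz":0.008,"wx":0,"wy":0,"wz":0},{"claw":0.07,"dx":0,"dy":0,"dz":0,"wx":0,"wy":0,"wz":0},{"claw":0.032,"dx":0,"dy":0,"dz":0,"wx":0,"wy":0,"wz":0},{"claw":0.032,"dx":0,"dy":0,"dz":0,"wx":0,"wy":0,"wz":0},{"claw":0.032,"dx":0,"dy":0,"dz":0,"wx":0,"wy":0,"wz":0},{"claw":0.032,"dx":0,"dy":0,"dz":0,"wx":0,"wy":0,"wz":0},{"claw":0.032,"dx":0,"dy":0,"dz":0,"wx":0,"wy":0,"wz":0}], newtons=45)

```text
t: 21.88
eef_pos: [0.4781, -0.3107, 0.0694]
tool_rot: [0.001, -0.0, 1.0, -0.0]
contact_force: [-1.7, 0.7, 6.5]
gripper_width: 0.491
grasp_force: 45.1
```

Emit:
drive_tool(increments=[{"claw":0.032,"dx":0,"dy":0,"dz":-0.02,"wx":0,"wy":0,"wz":0},{"claw":0.032,"dx":0,"dy":0,"dz":-0.04,"wx":0,"wy":0,"wz":0},{"claw":0.032,"dx":0,"dy":0,"dz":-0.04,"wx":0,"wy":0,"wz":0},{"claw":0.032,"dx":0,"dy":0,"dz":-0.03,"wx":0,"wy":0,"wz":0},{"claw":0.032,"dx":0,"dy":0.038,"dz":0,"wx":0,"wy":0,"wz":0},{"claw":0.032,"dx":0,"dy":0.038,"dz":0,"wx":0,"wy":0,"wz":0},{"claw":0.032,"dx":0,"dy":0.038,"dz":0,"wx":0,"wy":0,"wz":0},{"claw":0.032,"dx":0,"dy":0.038,"dz":0,"wx":0,"wy":0,"wz":0},{"claw":0.032,"dx":0,"dy":0.038,"dz":0,"wx":0,"wy":0,"wz":0},{"claw":0.032,"dx":0,"dy":0.038,"dz":0,"wx":0,"wy":0,"wz":0},{"claw":0.032,"dx":0,"dy":0.038,"dz":0,"wx":0,"wy":0,"wz":0},{"claw":0.032,"dx":0,"dy":0.038,"dz":0,"wx":0,"wy":0,"wz":0},{"claw":0.032,"dx":0.012,"dy":0.038,"dz":0,"wx":0,"wy":0,"wz":0},{"claw":0.032,"dx":0.012,"dy":0.038,"dz":0,"wx":0,"wy":0,"wz":0},{"claw":0.032,"dx":0.012,"dy":0.038,"dz":0,"wx":0,"wy":0,"wz":0},{"claw":0.032,"dx":0.012,"dy":0.038,"dz":0,"wx":0,"wy":0,"wz":0},{"claw":0.032,"dx":0.014,"dy":0.035,"dz":0,"wx":0,"wy":0,"wz":0},{"claw":0.032,"dx":0,"dy":0,"dz":0,"wx":0,"wy":0,"wz":0},{"claw":0.032,"dx":0,"dy":0,"dz":0,"wx":0,"wy":0,"wz":0}])

```text
t: 24.25
eef_pos: [0.4156, 0.18, 0.199]
tool_rot: [0.0, 0.0, 1.0, 0.0]
contact_force: [-0.8, -0.7, -0.7]
gripper_width: 0.493
grasp_force: 45.9
```

```bash
python3 look.py w9 yellow .025;python3 look.py w9 purple .220
```

```text
t 24.25 tcp [0.4156 0.18   0.199 ] R [[-1.0, 0.0, 0.001], [0.0, 1.0, 0.0], [-0.001, 0.0, -1.0]] w 0.4927111512243264
[253. 171.] z 0.0242 circ 415.2 179.8 r 50.6 rect [415.8 180. ] [73.6 73. ] delta tool dx 0.4 dy -0.2
[408. 246.] z 0.0243 circ 503.2 355.1 r 62.7 rect [503.2 355.4] [91.3 91.1] delta tool dx -87.6 dy 175.1
t 24.3 tcp [0.4157 0.1796 0.1988] R [[-1.0, 0.001, 0.001], [0.001, 1.0, 0.0], [-0.001, 0.0, -1.0]] w 0.4977402365396749
[253. 304.] z 0.2207 circ 413.4 179.2 r 21.9 rect [413.5 179.7] [41.8 41.7] delta tool dx 2.3 dy -0.4
```

View pics/w9.png

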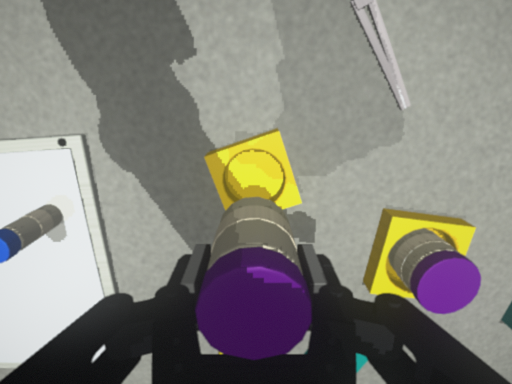

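The medium jar is in the grip over the medium well at (253,171), within 2 mm. The wide jar is seated at (440,280). Lowering now.

Emit:
drive_tool(increments=[{"claw":0.032,"dx":-0.0015,"dy":0,"dz":0.03,"wx":0,"wy":0,"wz":0},{"claw":0.032,"dx":0,"dy":0,"dz":0.035,"wx":0,"wy":0,"wz":0},{"claw":0.032,"dx":0,"dy":0,"dz":0.03,"wx":0,"wy":0,"wz":0},{"claw":0.032,"dx":0,"dy":0,"dz":0.015,"wx":0,"wy":0,"wz":0},{"claw":0.032,"dx":0,"dy":0,"dz":0.01,"wx":0,"wy":0,"wz":0},{"claw":0.032,"dx":0,"dy":0,"dz":0.008,"wx":0,"wy":0,"wz":0},{"claw":0.032,"dx":0,"dy":0,"dz":0.005,"wx":0,"wy":0,"wz":0},{"claw":0.032,"dx":0,"dy":0,"dz":0.001,"wx":0,"wy":0,"wz":0},{"claw":0.032,"dx":0,"dy":0,"dz":0.001,"wx":0,"wy":0,"wz":0},{"claw":0.032,"dx":0,"dy":0,"dz":0,"wx":0,"wy":0,"wz":0},{"claw":0.032,"dx":0,"dy":0,"dz":0,"wx":0,"wy":0,"wz":0}])

```text
t: 25.72
eef_pos: [0.4169, 0.1807, 0.0635]
tool_rot: [0.0, -0.0, 1.0, 0.0]
contact_force: [-0.7, -0.7, -0.2]
gripper_width: 0.494
grasp_force: 45.9
```

Emit:
drive_tool(increments=[{"claw":0.032,"dx":0,"dy":0,"dz":0.001,"wx":0,"wy":0,"wz":0},{"claw":0.032,"dx":0,"dy":0,"dz":0,"wx":0,"wy":0,"wz":0}])

```text
t: 25.98
eef_pos: [0.4169, 0.1808, 0.0624]
tool_rot: [0.0, -0.0, 1.0, 0.0]
contact_force: [-0.8, 0.5, 0.9]
gripper_width: 0.492
grasp_force: 46.0
```

Emit:
drive_tool(increments=[{"claw":0.047,"dx":0,"dy":0,"dz":0,"wx":0,"wy":0,"wz":0},{"claw":0.055,"dx":0,"dy":0,"dz":0,"wx":0,"wy":0,"wz":0},{"claw":0.075,"dx":0,"dy":0,"dz":0,"wx":0,"wy":0,"wz":0},{"claw":0.075,"dx":0,"dy":0,"dz":0,"wx":0,"wy":0,"wz":0},{"claw":0.075,"dx":0,"dy":0,"dz":-0.02,"wx":0,"wy":0,"wz":0},{"claw":0.075,"dx":0,"dy":0,"dz":-0.035,"wx":0,"wy":0,"wz":0},{"claw":0.075,"dx":0,"dy":0,"dz":-0.04,"wx":0,"wy":0,"wz":0},{"claw":0.075,"dx":0,"dy":0,"dz":-0.04,"wx":0,"wy":0,"wz":0},{"claw":0.075,"dx":0,"dy":0,"dz":-0.04,"wx":0,"wy":0,"wz":0},{"claw":0.075,"dx":0,"dy":0,"dz":0,"wx":0,"wy":0,"wz":0},{"claw":0.075,"dx":0,"dy":0,"dz":0,"wx":0,"wy":0,"wz":0}])

```text
t: 27.35
eef_pos: [0.4163, 0.1804, 0.2367]
tool_rot: [-0.0, -0.0, 1.0, -0.0]
contact_force: [-0.5, -0.3, -0.9]
gripper_width: 0.878
grasp_force: 0.0
```

```bash
python3 look.py w10 purple .085
python3 - <<'E'
from h import *
im,d=read_camera("side");cv2.imwrite("pics/side1.png",im[...,::-1])
E
```

```text
t 27.35 tcp [0.4163 0.1804 0.2367] R [[-1.0, -0.0, -0.001], [-0.0, 1.0, -0.0], [0.001, -0.0, -1.0]] w 0.8777440600069757
[254. 184.] z 0.0842 circ 415.2 181.3 r 21.2 rect [414.8 181.3] [41.  41.2] delta tool dx 1.1 dy 0.8
```

View pics/side1.png

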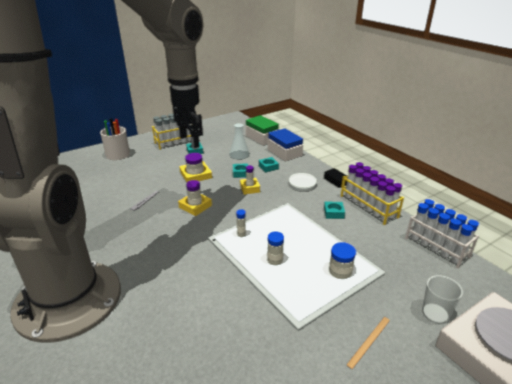

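The side view shows the three purple jars upright in the yellow holders at (194,197), (194,165) and (250,180). The blue jars are where they started, at (241,222), (275,247) and (342,260). The gripper is clear, so I'm handing in.

```bash
python3 -c "
from station import *
print(hand_in())"
```

```text
the job is handed in; nothing more can be done
None
```

All three purple-capped jars are upright and fully down in their own yellow holders, the blue-capped jars stand where they began, and the job is handed in at about 27 s; the hand-in call returned no verdict.

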